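Refit the light block of the hall lamp and snap its cap on

TASK

Put the little lamp back together: lower the amber light block over the lamp's metal stud and plug its square foot fully home in the square socket of the wooden base, then set the red cap on top of the stud and press it down until it clicks and sits down on the block. Do not let go at the end: finish while still holding the cap and pushing it firmly down. Leave the lamp's switch alone, and do not disturb the jar, the bell, the controller or the coaster.

Things in the scene. Friction and masses are not known exactly. Their poses are not given: they have to be found in the camera images.
- socket (a point): Centre of the mouth of a 40 x 40 mm socket, 14 mm deep, in the top of the lamp base, 45 mm above the console. The base is a fixed dark wood slab, 200 x 110 x 45 mm (x, y, z here); this point lies 50 mm from its middle towards its -x end. x runs along the base to its switch, z up; socket sides along x and y, mouth chamfered. A 14 mm steel stud stands on the socket's axis.
- stud_tip (a point): Top of the steel stud, 50 mm above the base's top, straight over socket; same axes. The tip tapers from 14 to 8 mm. Four spring balls (20 mm across them) stick out of it, centred 7.5 mm below the tip; they resist the cap with about 6 to 12 N and snap out again once its inner lip has passed.
- block_center (a point): Centre (half-way up) of the loose amber light block: square head 46 x 46 x 34 mm tall over a black square foot 38 x 38 x 13 mm tall, its lower edge chamfered; z up, x and y along its sides. Starts standing on its foot. Fits in any of the four quarter turns. Fully plugged in, the head rests on the base and this point is 10.5 mm above socket.
- cap_center (a point): Centre (half-way up) of the loose red round cap, 34 mm in diameter, 34 mm tall, standing upright, mouth down, on the coaster. The top 15 mm are solid: best gripped round its upper half. Fully down, its underside lies on the light block and this point is 51 mm above socket.
- block: The same light block, origin at the centre of its underside; 47 mm tall overall, about 0.18 kg. A square hole 25 mm wide runs right through it from top to bottom, for the stud. Plugged in, its top is 34 mm above socket and the stud sticks out 16 mm above it.
- cap: The same cap, z up, origin at the centre of its underside; about 0.04 kg. Open below: a 16 mm hole through a 4 mm thick lip, widening to 22 mm inside, 19 mm deep. The lip meets the spring balls about 12 mm before the end of its travel; the click comes about 4.5 mm before the end, then it drops onto the block.
- coaster: Blue ceramic coaster, 100 mm in diameter, 8 mm thick, origin at the centre of its underside; the cap starts on it. It stays where it is.
- jar: Glass jar with a steel twist cap, 70 mm in diameter, 100 mm tall; origin at the centre of its underside. Leave alone.
- bell: Chrome call bell, 84 mm in diameter, 56 mm tall; origin at the centre of its underside. Leave alone.
- controller: Black game controller, about 110 x 150 x 36 mm; origin at the centre of its underside. Leave alone.
- switch (a joint): Small toggle switch on the +x half of the lamp base, 120 mm from socket along its x: black plate with a steel lever that rises to 30 mm above the base's top. 0 = off, as it starts, leaning away from the socket; grows to 1.2 rad (on) as it swings towards the socket. Leave it off.
Mind the look-alikes: they are no part of the job. Of the things that look like the block, take the one that is nearest to the robot's base at the start. Of the things that look like the part that bears socket, the smaller one is meant.

How it is judged (in metres and radians):
On the way, in this order (a step that is already met when the one before it is completed fails the run):
1. the light block is plugged fully home in the socket (z of block_center in the frame of socket below 0.0125 m and horizontal distance between block_center and socket below 0.003 m and angle between the z axis of block_center and the z axis of socket, either way round below 0.06 rad), for 0.2 s.
2. the cap has clicked over the stud and is down on the block (z of cap_center in the frame of socket below 0.0535 m and horizontal distance between cap_center and socket below 0.003 m and angle between cap_center's own z axis and vertical below 0.12 rad), for 0.2 s.
At the end, for the whole second after the job is handed in: Block home in the socket (depth within 2 mm, sideways 3 mm); cap clicked down on it (depth within 2.5 mm, sideways 3 mm, upright within 7 degrees); all through the last second the fingers are on the cap and press it onto the block with over 3 N; the switch still off (all of step 1 and all of step 2 and contact force between the fingers and cap above 2 N and contact force between cap and block above 3 N and value of joint switch below 0.3 rad); the arm keeps its last pose, push and grip.
It fails at once if the jar is disturbed (distance of jar from where it was at the start of the episode above 0.03 m or angle between jar's own z axis and vertical above 0.4 rad).
It fails at once if the bell is disturbed (distance of bell from where it was at the start of the episode above 0.03 m or angle between bell's own z axis and vertical above 0.4 rad).
It fails at once if the controller is disturbed (distance of controller from where it was at the start of the episode above 0.03 m).
It fails at once if the coaster is pushed away (distance of coaster from where it was at the start of the episode above 0.03 m).
It fails at once if the switch is thrown (value of joint switch above 0.3 rad).
It also fails if it takes over 72 s, if anything falls off the work surface, if the arm or the gripper's body presses on something with over 40 N, if the wrist force passes 120 N, or if a joint passes its speed limit or range.

ROBOT

A 6-joint arm with a two-finger parallel gripper is mounted at the origin on the work surface. World frame = base frame: x ahead of the robot, y to its left, z up, the work surface at z = 0. Lengths are in mm, angles in rad, forces in N, time in s.
With the tool pointing down it reaches from about 350 to 975 mm from the base axis. Payload 7.1 kg.
Tool frame: the origin (TCP) lies midway between the tips of the shut fingers; the grasp point (between the pads) lies 19 mm behind it; z points along the fingers, y is the direction in which the jaws open and shut (so a half turn about z gives the same grasp; the last joint's range is limited). The gripper opens to 88 mm and grips with 3 to 60 N. Pads are 20 mm wide; open, the fingers measure 115 mm over their backs; the gripper's body (75 mm by 178 mm) begins 61 mm behind the grasp point.
Start: joints at [-1.171, 0.423, 1.63, -0, 1.089, -0.019], TCP at [254.18, -570.962, 222.675] pointing down, gripper open.
Joint ranges: [-3, 3], [-0.9, 2.11], [0.09, 2.58], [-1.31, 4.45], [0.11, 2.69], [-2.54, 2.54]. Speed limits (rad/s): [2.39, 2.39, 3.01, 3.14, 3.14, 3.14].

INTERFACE

Orientations are given as a unit quaternion [w, x, y, z].
In Python, from workcell import r gives the robot as it stands. The module is installed in compiled form; this text tells all that it offers.
- The arm moves only by the shell command python3 -m creep 'ROWS' [FORCE]. ROWS is JSON, a list that holds one entry, the list of rows, each a list of 7 numbers: the shift along the tool's x, y, z in mm, then the turn, a rotation vector about the tool's x, y, z in rad, then the finger opening in mm, from 0 to 87.8. A call has 1 to 12 rows; each row is the pose to reach, as a shift and turn from the pose commanded when the call began, along the tool's axes at that moment; what a row does not reach only later rows make up. A row lasts 1/10 s, in which the tool goes at most 50 mm and 8.59 degrees, less where a joint would pass 70% of its speed; a pose out of reach is approached as far as the arm can. A call with a gripper value outside its range is refused whole. The fingers move at their own pace and stop on an object; FORCE is the grip in N (left out, the last holds). Time passes only in rows, so rows that repeat a pose let the fingers close. It gives the time, the measured TCP pose, the force and the opening at its end, in the units of the state.
- r.state(): the state, without advancing time (a new reading comes with each control period).
- r.get_image(name): name is "scene" or "top" or "wrist"; returns a dict with "frame" (400x640x3 uint8, red, green, blue), "vfov" (degrees; the focal length in pixels is half the picture's height over the tangent of half this angle, whatever the lens; pixels are square), "cx", "cy" (the principal point, pixels), "rvec" (rotation vector, rad) and "tvec" (3), from world to camera coordinates, as OpenCV has them. Camera axes: x right, y down, z forward; pixel columns grow to the right and rows downward; lengths in mm; the calibration is good to about 2 mm. A picture is of the moment at which its call begins. There is no depth.
- r.job_done(): hands the job in, once; it reports no verdict.
The state is a dict: "time": time; "q": joint angles; "dq": joint speeds; "tau": joint torques, N m; "ee_pos": TCP position; "ee_rot": TCP orientation; "wrist_force": force on the tool from outside, world axes, zero at the start; "torque": the same for the moment, N m; "opening": finger opening in mm.
Only numpy, scipy, OpenCV 4.12 (cv2) and the standard library are available. Lean on these libraries where they do the work, as an engineer would, in place of code of your own. Each camera call takes 0.05 s, during which the arm holds its last target.

## Working session

There is one attempt and no reset: what is moved stays moved. The work goes in short steps, Python scripts to look and compute and a shell command to move; the robot and the scene stay as the last step left them, time stands still between calls to the robot, and variables do not carry over. Pictures are saved under pics/ and viewed, and the job is handed in when it is done.

```bash
mkdir -p pics; cat > h.py <<'E'
import numpy as np,cv2
from workcell import r
def cam(n):
    d=r.get_image(n); f=d["frame"]; F=f.shape[0]/2/np.tan(np.radians(d["vfov"])/2)
    d["K"]=np.array([[F,0,d["cx"]],[0,F,d["cy"]],[0,0,1]]); d["R"]=cv2.Rodrigues(np.array(d["rvec"],float))[0]; d["t"]=np.array(d["tvec"],float).ravel()
    return d
def save(d,n): cv2.imwrite("pics/"+n,cv2.cvtColor(d["frame"],cv2.COLOR_RGB2BGR))
def ray(d,u,v):
    c=-d["R"].T@d["t"]; w=d["R"].T@np.linalg.inv(d["K"])@np.array([u,v,1.]); return c,w
def onz(d,u,v,z):
    c,w=ray(d,u,v); return c+w*(z-c[2])/w[2]
def proj(d,p):
    q=d["K"]@(d["R"]@np.array(p,float)+d["t"]); return q[:2]/q[2]
E
python3 - <<'E'
from h import *
for n in ["scene","top","wrist"]:
    d=cam(n); save(d,n+"0.png"); print(n,d["vfov"],d["cx"],d["cy"],(-d["R"].T@d["t"]).round(),(d["R"][2]).round(2))
s=r.state();print({k:np.round(s[k],3).tolist() for k in s})
E
```

```text
scene 54.72106938169574 320.27242421394374 201.014202752907 [1048.   66.  962.] [-0.52 -0.14 -0.84]
top 52.28542752768849 320.5804214277546 195.13201559456633 [ 325.  -93. 1016.] [ 0.17 -0.01 -0.99]
wrist 66.67127155336668 318.29149028630025 199.50542821998548 [ 313. -544.  384.] [-0.22 -0.1  -0.97]
{'time': 0.15, 'q': [-1.171, 0.424, 1.63, 0.0, 1.089, -0.019], 'dq': [-0.0, -0.001, -0.002, -0.0, -0.001, 0.001], 'tau': [0.002, -54.499, -27.392, 0.065, 0.02, -0.0], 'ee_pos': [254.039, -570.596, 222.091], 'ee_rot': [-0.001, 0.978, 0.208, -0.0], 'wrist_force': [-0.154, 0.481, -0.079], 'torque': [0.011, 0.026, -0.069], 'opening': 87.964}
```

View pics/scene0.png

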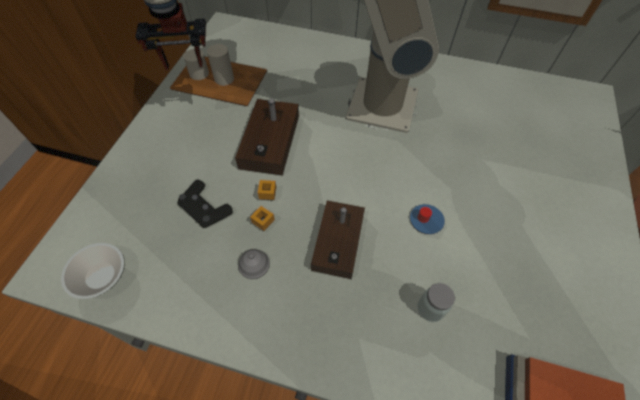

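View pics/top0.png

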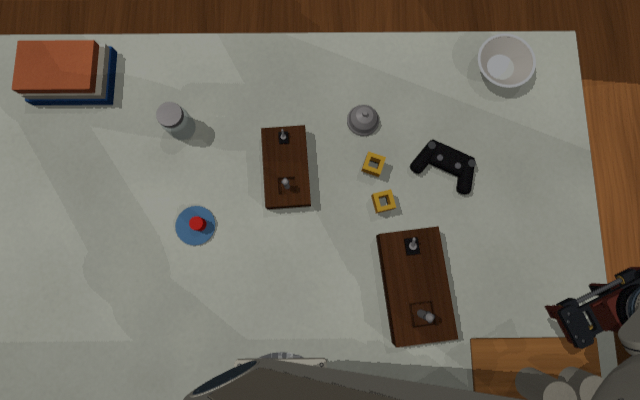

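View pics/wrist0.png

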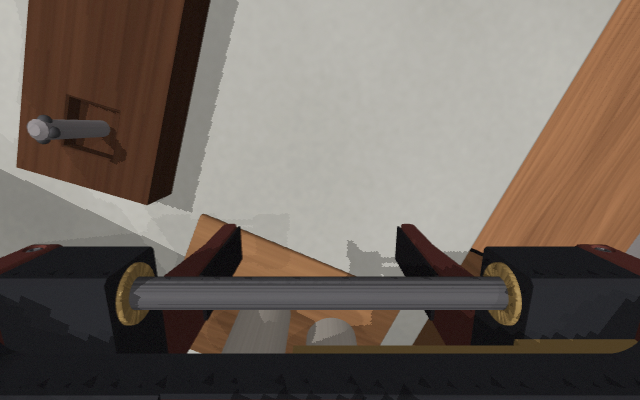

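Top view (up is +x, left is +y). The block candidates are amber at (373,164) and (384,202). The base candidates are the slabs at (287,167) and (417,286), and the (287,167) one looks smaller. The cap is at (197,224) on the coaster. Next I'll measure these to confirm the choice.

```bash
python3 - <<'E'
from h import *
d=cam("top"); f=d["frame"]; hsv=cv2.cvtColor(f,cv2.COLOR_RGB2HSV)
def blobs(m,amin):
    return [c for c in cv2.findContours(m.astype(np.uint8),cv2.RETR_EXTERNAL,cv2.CHAIN_APPROX_NONE)[0] if cv2.contourArea(c)>amin]
H,S,V=[hsv[...,i].astype(int) for i in range(3)]
am=(H>15)&(H<32)&(S>150)&(V>90)
for nm,m,a,z in [("amber",am,100,47),("cap",((H<6)|(H>174))&(S>180)&(V>100),60,42),("coaster",(H>95)&(H<125)&(S>100)&(V>60),300,8),("base",(H<15)&(S>80)&(V<110)&(V>25),2500,45)]:
    for c in blobs(m,a):
        R=cv2.minAreaRect(c); P=cv2.boxPoints(R); W=np.array([onz(d,u,v,z)[:2] for u,v in P]); 
        e=np.linalg.norm(np.roll(W,-1,0)-W,axis=1)
        ang=[np.degrees(np.arctan2(*(W[(i+1)%4]-W[i])[::-1])) for i in range(2)]
        print(nm,np.round(R[0],1),"w",W.mean(0).round(1),"dist",np.linalg.norm(W.mean(0)).round(),"sides",e[:2].round(1),"ang",np.round(ang,1))
crop=f[110:230,240:420]; cv2.imwrite("pics/crop0.png",cv2.cvtColor(cv2.resize(crop,None,fx=4.4,fy=4.4,interpolation=cv2.INTER_CUBIC),cv2.COLOR_RGB2BGR))
E
```

```text
amber [383.2 200.7] w [ 475.6 -250.1] dist 537.0 sides [49.6 45.9] ang [ -76.4 -168.3]
amber [373.6 162.7] w [ 569.9 -230.1] dist 615.0 sides [45.6 44.1] ang [ -19.5 -109.6]
cap [196. 223.] w [426.6 199.3] dist 471.0 sides [28.7 28.8] ang [ -90.6 -177.8]
coaster [194.8 225.3] w [424.9 212.3] dist 475.0 sides [94.3 93.9] ang [ -43.6 -134.5]
base [416.8 286.5] w [ 275.7 -321.4] dist 423.0 sides [157.1 261.7] ang [ -82.1 -174.9]
base [285.  166.8] w [563.6 -13.1] dist 564.0 sides [112.6 203.1] ang [ -86.2 -176.3]
base [319.5  42.5] w [ 893.  -104.4] dist 899.0 sides [1682.4  241.2] ang [-90.4 171.9]
```

View pics/crop0.png

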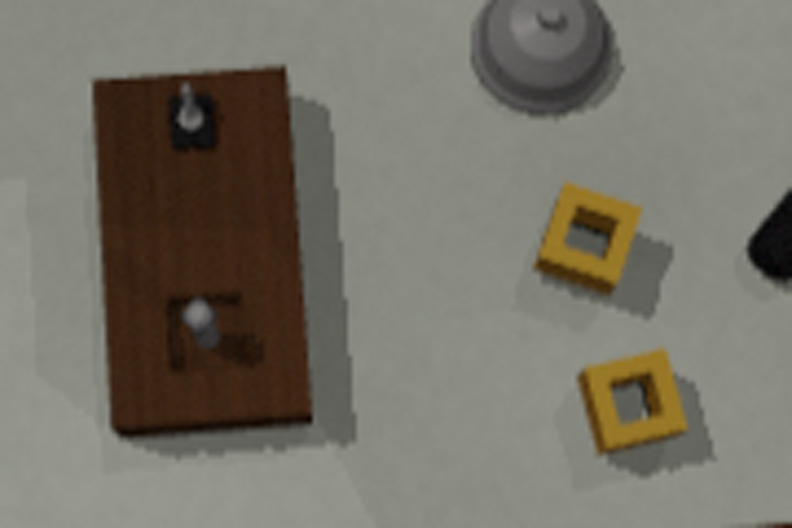

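The small slab measures 203 x 113 mm, so it is the right base. The block at top (384,202), crop (633,400), is 537 mm from the robot base and the other is 615 mm, so I take the nearer one. I'll move over for a close wrist view.

```bash
cat >> h.py <<'E'
from scipy.spatial.transform import Rotation as Ro
def tool():
    s=r.state(); q=s["ee_rot"]; return np.array(s["ee_pos"]),Ro.from_quat([q[1],q[2],q[3],q[0]])
def to(p,yaw):
    "tool-frame shift and turn from now to tcp p, pointing down with tool x at yaw deg"
    P,R=tool(); a=np.radians(yaw); G=Ro.from_matrix(np.array([[np.cos(a),np.sin(a),0],[np.sin(a),-np.cos(a),0],[0,0,-1]]))
    print("shift",(R.inv().apply(np.array(p)-P)).round(1),"turn",(R.inv()*G).as_rotvec().round(4))
E
python3 -c "
from h import *
to([410,-262,210],12.5)"
python3 -m creep '[[[274,-218,12,0,0,0.2,87.8],[274,-218,12,0,0,0.2,87.8],[274,-218,12,0,0,0.2,87.8],[274,-218,12,0,0,0.2,87.8],[274,-218,12,0,0,0.2,87.8],[274,-218,12,0,0,0.2,87.8],[274,-218,12,0,0,0.2,87.8],[274,-218,12,0,0,0.2,87.8],[274,-218,12,0,0,0.2,87.8],[274,-218,12,0,0,0.2,87.8],[274,-218,12,0,0,0.2,87.8]]]'
python3 - <<'E'
from h import *
d=cam("wrist"); save(d,"w1.png"); print(tool()[0]); print(proj(d,[475,-250,47]))
E
```

```text
shift [ 268.  -218.6   12.4] turn [-9.000e-04  1.000e-04  2.006e-01]
time: 1.3
ee_pos: [415.3, -261.6, 210.7]
ee_rot: [0.0, 0.994, 0.108, -0.0]
wrist_force: [-0.2, -0.5, -0.4]
opening: 88.1
[ 415.31254253 -261.63246489  210.67091089]
[320.42813922 127.52668122]
```

View pics/w1.png

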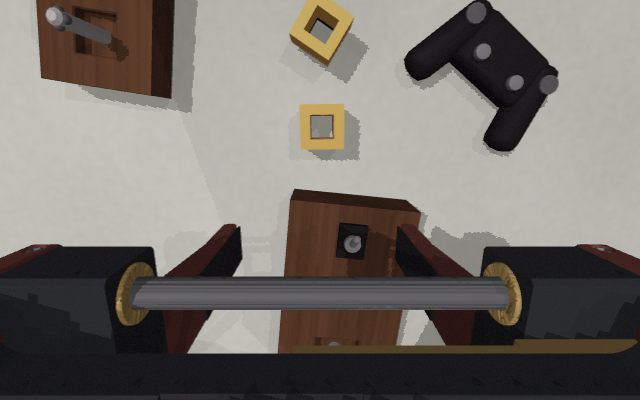

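The target block is at (322,126), almost square to the tool. The look-alike is at (322,29) and the base's stud is at the upper left. I'll measure the block precisely.

```bash
cat >> h.py <<'E'
def amber(d,z,amin=400,near=None):
    h=cv2.cvtColor(d["frame"],cv2.COLOR_RGB2HSV); m=cv2.inRange(h,(15,90,110),(32,255,255))
    for c in cv2.findContours(m,cv2.RETR_EXTERNAL,cv2.CHAIN_APPROX_NONE)[0]:
        if cv2.contourArea(c)<amin: continue
        W=np.array([onz(d,u,v,z)[:2] for u,v in c[:,0,:]],np.float32)
        R=cv2.minAreaRect(W); P=cv2.boxPoints(R); e=P[1]-P[0]
        print("amber px",c[:,0,:].mean(0).round(1),"xy",np.round(R[0],1),"size",np.round(R[1],1),"ang",(np.degrees(np.arctan2(e[1],e[0]))%90).round(1))
E
python3 - <<'E'
from h import *
d=cam("wrist"); amber(d,47)
d=cam("top"); amber(d,47,100)
E
```

```text
amber px [321.6 126.1] xy [ 475.9 -251.1] size [45.6 45.3] ang 12.3
amber px [321.9  26.8] xy [ 568.9 -230.6] size [47.9 46.3] ang 70.1
amber px [564.  347.7] xy [ 131.8 -646.6] size [154.3  41.2] ang 89.3
amber px [373.8 162.5] xy [ 570.6 -230.3] size [46.1 46.2] ang 69.4
```

```bash
python3 -c "
from h import *
to([475.9,-251,18],12.3)"
```

```text
shift [ 61.4   2.8 192.7] turn [0.0001 0.     0.0021]
```

```bash

python3 -m creep '[[[30,1.5,40,0,0,0.002,87.8],[61.4,2.8,80,0,0,0.002,87.8],[61.4,2.8,110,0,0,0.002,87.8],[61.4,2.8,140,0,0,0.002,87.8],[61.4,2.8,165,0,0,0.002,87.8],[61.4,2.8,180,0,0,0.002,87.8],[61.4,2.8,190,0,0,0.002,87.8],[61.4,2.8,192.5,0,0,0.002,87.8],[61.4,2.8,192.5,0,0,0.002,87.8],[61.4,2.8,192.5,0,0,0.002,87.8]]]' 25
python3 -m creep '[[[0,0,0,0,0,0,40],[0,0,0,0,0,0,40],[0,0,0,0,0,0,40],[0,0,0,0,0,0,40],[0,0,0,0,0,0,40],[0,0,0,0,0,0,40],[0,0,0,0,0,0,40],[0,0,0,0,0,0,40],[0,0,0,0,0,0,40],[0,0,0,0,0,0,40]]]' 25
```

```text
time: 2.45
ee_pos: [477.1, -250.3, 19.1]
ee_rot: [0.001, 0.994, 0.108, 0.001]
wrist_force: [-0.0, 0.3, 0.2]
opening: 88.1
time: 3.45
ee_pos: [476.5, -249.9, 18.2]
ee_rot: [0.0, 0.994, 0.108, 0.0]
wrist_force: [0.1, -0.3, 1.6]
opening: 45.9
```

Gripped at 45.9 mm opening. I'll lift and then move to a look pose short of the socket.

```bash

python3 -m creep '[[[0,0,-15,0,0,0,40],[0,0,-50,0,0,0,40],[0,0,-90,0,0,0,40],[0,0,-130,0,0,0,40],[0,0,-165,0,0,0,40],[0,0,-180,0,0,0,40],[0,0,-182,0,0,0,40],[0,0,-182,0,0,0,40]]]'
python3 -c "
from h import *
to([425,-22,200],3.7)"
```

```text
time: 4.25
ee_pos: [476.0, -249.6, 200.5]
ee_rot: [0.0, 0.994, 0.108, 0.0]
wrist_force: [0.5, -0.8, -3.0]
opening: 45.7
shift [  -0.9 -233.2    0.4] turn [ 1.000e-04 -2.000e-04  1.522e-01]
```

```bash

python3 -m creep '[[[0,-20,0,0,0,0.02,40],[0,-50,0,0,0,0.05,40],[0,-85,0,0,0,0.08,40],[0,-120,0,0,0,0.11,40],[0,-155,0,0,0,0.14,40],[0,-190,0,0,0,0.152,40],[-1,-215,0,0,0,0.152,40],[-1,-230,0,0,0,0.152,40],[-1,-233,0,0,0,0.152,40],[-1,-233,0,0,0,0.152,40],[-1,-233,0,0,0,0.152,40]]]'
python3 - <<'E'
from h import *
d=cam("wrist"); save(d,"w2.png"); print(proj(d,[514,-16,45]),proj(d,[514,-16,95]))
d=cam("top"); save(d,"t2.png"); print(proj(d,[514,-16,45]),proj(d,[514,-16,95]))
E
```

```text
time: 5.35
ee_pos: [425.2, -23.0, 199.7]
ee_rot: [0.0, 0.999, 0.032, -0.0]
wrist_force: [-0.6, 0.2, -1.8]
opening: 45.7
[317.63031749  98.06344649] [317.44282482  93.16878664]
[286.05282631 186.0495784 ] [284.34908823 181.91593926]
```

View pics/w2.png

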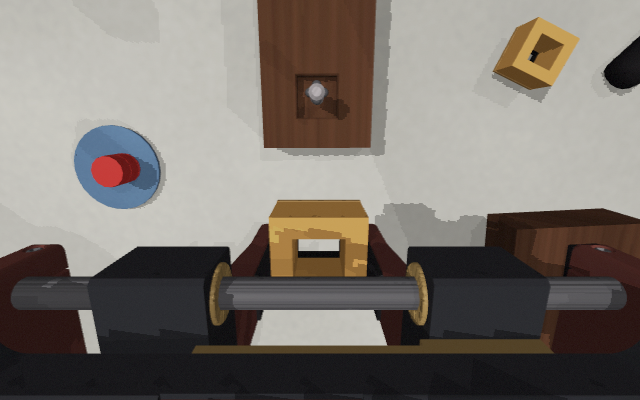

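View pics/t2.png

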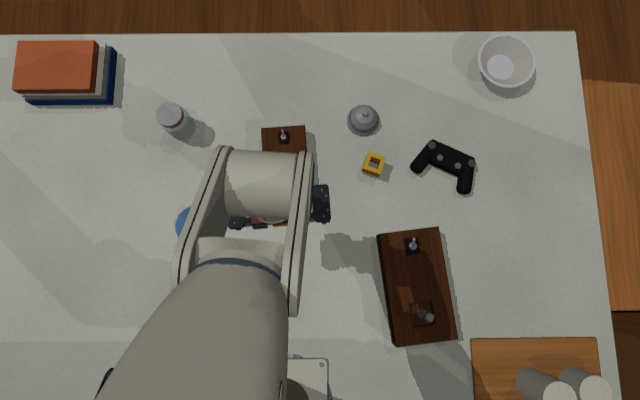

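```bash
python3 - <<'E'
from h import *
d=cam("wrist"); f=d["frame"]
c=f[50:170,240:400]; cv2.imwrite("pics/c2.png",cv2.cvtColor(cv2.resize(c,None,fx=5,fy=5,interpolation=cv2.INTER_CUBIC),cv2.COLOR_RGB2BGR))
c=f[190:290,250:390]; cv2.imwrite("pics/c3.png",cv2.cvtColor(cv2.resize(c,None,fx=5,fy=5,interpolation=cv2.INTER_CUBIC),cv2.COLOR_RGB2BGR))
E
```

```text
(no output)
```

View pics/c2.png

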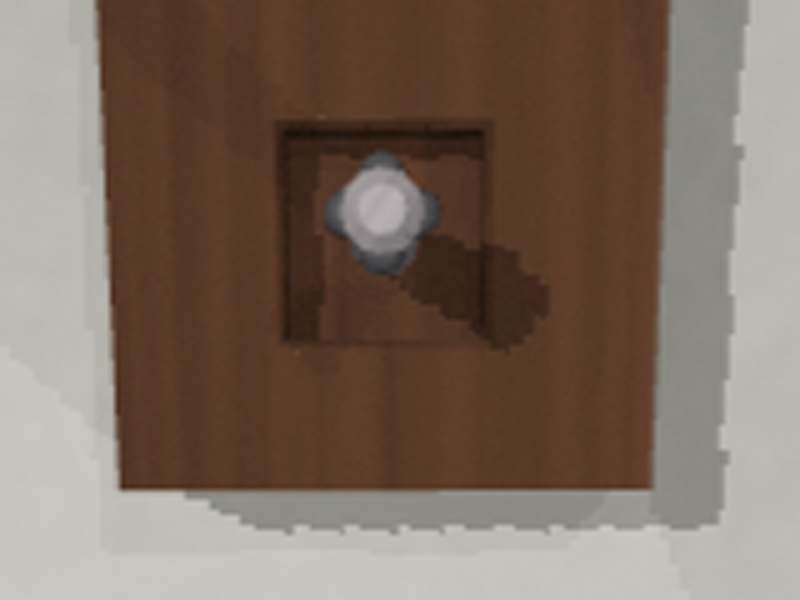

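View pics/c3.png

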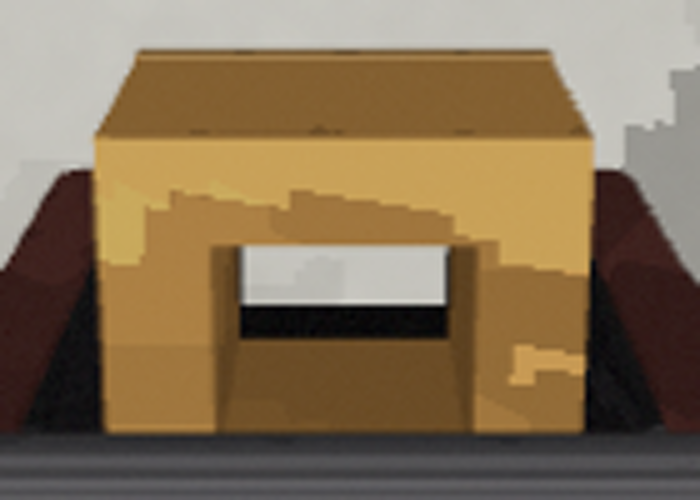

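```bash
python3 - <<'E'
from h import *
d=cam("wrist"); P,R=tool(); print("tcp",P,"yaw",np.degrees(np.arctan2(*R.apply([1,0,0])[[1,0]])))
fx=lambda x,y,ox,oy:(ox+(x+.5)/5-.5,oy+(y+.5)/5-.5)
S=np.array([onz(d,*fx(x,y,240,50),45)[:2] for x,y in [(278,122),(492,122),(490,343),(282,343)]]);print("socket mouth",S.round(1).tolist(),S.mean(0),np.linalg.norm(np.roll(S,-1,0)-S,axis=1))
print("stud tip",onz(d,*fx(382,209,240,50),95)[:2])
B=np.array([onz(d,*fx(x,y,240,50),45)[:2] for x,y in [(119,489),(652,489),(668,0),(98,0)]]);print("base",B.round(1).tolist(), "end mid",B[:2].mean(0))
for a,b in [(0,1),(1,2),(0,3)]: v=B[b]-B[a]; print(np.degrees(np.arctan2(v[1],v[0])))
zt=P[2]-18.2+47
T=np.array([onz(d,*fx(x,y,250,190),zt)[:2] for x,y in [(94,136),(593,136)]]); print("block front edge",T.round(1).tolist())
Tb=np.array([onz(d,*fx(x,y,250,190),zt-34)[:2] for x,y in [(137,51),(551,51)]]); print("head lower front edge",Tb.round(1).tolist())
H=np.array([onz(d,*fx(x,y,250,190),zt)[:2] for x,y in [(212,245),(472,245)]]); print("hole far edge",H.round(1).tolist())
for nm,E,o in [("e",T,23),("lo",Tb,23),("hole",H,12.5)]: print(nm,"center in tool x,y:",(R.inv().apply(np.append(E.mean(0),P[2])-P)[:2]-[o,0]).round(2))
# cap
h=cv2.cvtColor(d["frame"],cv2.COLOR_RGB2HSV); m=cv2.inRange(h,(0,150,130),(6,255,255))|cv2.inRange(h,(174,150,130),(180,255,255))
c=max(cv2.findContours(m,0,1)[0],key=cv2.contourArea);(u,v),rr=cv2.minEnclosingCircle(c);print("cap",u,v,rr,onz(d,u,v,42))
E
```

```text
tcp [425.42710633 -23.0722483  200.07327863] yaw 3.6497410585580967
socket mouth [[535.2, 7.0], [537.8, -34.6], [496.3, -37.5], [493.7, 4.3]] [515.74396118 -15.20486013] [41.66913596 41.57537053 41.87603924 41.58020296]
stud tip [515.59149497 -14.93676365]
base [[462.6, 36.5], [469.4, -73.0], [561.6, -66.5], [554.8, 42.3]] end mid [465.99643137 -18.24852535]
-86.41062924650248
4.04381167310954
3.5738853890367905
block front edge [[447.1, 1.6], [450.0, -43.9]]
head lower front edge [[446.6, 2.1], [449.5, -44.6]]
hole far edge [[437.2, -9.6], [438.7, -33.8]]
e center in tool x,y: [ 0.17 -0.42]
lo center in tool x,y: [-0.33 -0.39]
hole center in tool x,y: [ 0.06 -0.56]
cap 106.5 172.0 16.710874557495117 [426.07171933 202.69449543  42.        ]
```

Mouth and stud agree on the socket at (515.7,-15.1), yaw 3.7°. The held block is centred in the tool to within 0.5 mm. I'll move over the socket.

```bash
python3 -c "
from h import *
to([515.65,-15.45,150],3.7)"
```

```text
shift [90.5 -1.9 50.1] turn [ 0.      0.0001 -0.0009]
```

```bash

python3 -m creep '[[[10,0,0,0,0,0,40],[35,0,5,0,0,0,40],[60,-1,15,0,0,0,40],[80,-1.9,25,0,0,0,40],[90.5,-1.9,35,0,0,0,40],[90.5,-1.9,45,0,0,0,40],[90.5,-1.9,50,0,0,0,40],[90.5,-1.9,50,0,0,0,40],[90.5,-1.9,50,0,0,0,40],[90.5,-1.9,50,0,0,0,40]]]'
python3 - <<'E'
from h import *
to([515.65,-15.45,70],3.7)
d=cam("wrist"); save(d,"w3.png")
d=cam("scene"); x,y=proj(d,[515,-15,120]).astype(int); c=d["frame"][y-60:y+60,x-80:x+80]; cv2.imwrite("pics/s3.png",cv2.cvtColor(cv2.resize(c,None,fx=5,fy=5,interpolation=cv2.INTER_CUBIC),cv2.COLOR_RGB2BGR))
E
```

```text
time: 6.55
ee_pos: [515.4, -14.8, 150.7]
ee_rot: [0.0, 0.999, 0.032, 0.0]
wrist_force: [1.0, 0.2, -1.3]
opening: 45.6
shift [ 0.1  0.7 80.7] turn [ 0.0001 -0.0008  0.0001]
```

View pics/s3.png

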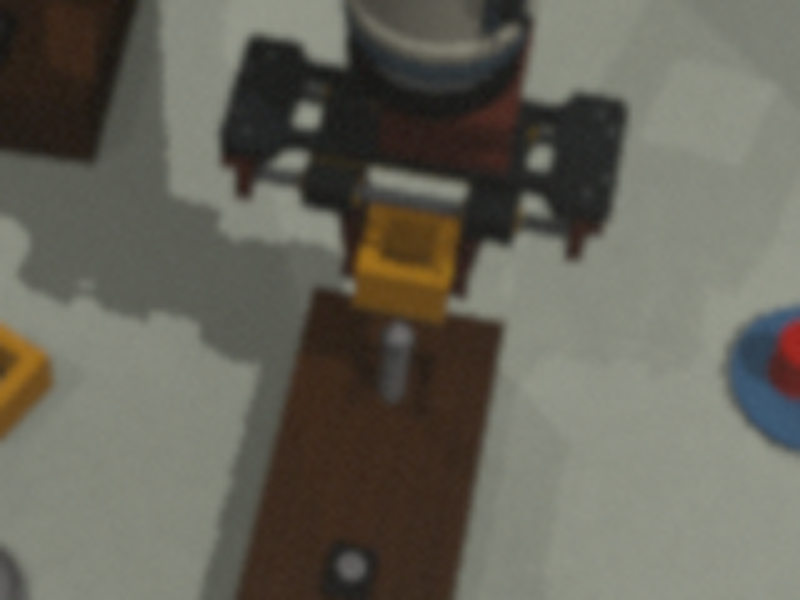

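View pics/w3.png

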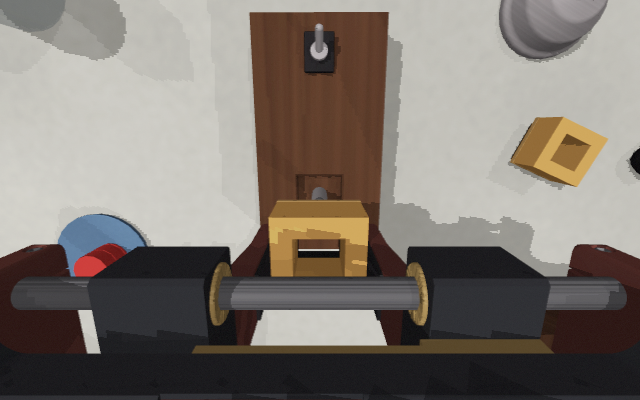

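The block hangs just over the stud (scene crop: stud (398,335), block (405,260)). The wrist view puts the socket centre at column 319.5 and the block at 318.5, so I shift +0.7 in y and lower to just above the mouth.

```bash

python3 -m creep '[[[0.1,0.7,10,0,0,0,40],[0.1,0.7,25,0,0,0,40],[0.1,0.7,40,0,0,0,40],[0.1,0.7,55,0,0,0,40],[0.1,0.7,68,0,0,0,40],[0.1,0.7,77,0,0,0,40],[0.1,0.7,80,0,0,0,40],[0.1,0.7,80,0,0,0,40],[0.1,0.7,80,0,0,0,40],[0.1,0.7,80,0,0,0,40]]]'
python3 - <<'E'
from h import *
to([515.65,-15.45,50.2],3.7); print(r.state()["wrist_force"])
d=cam("wrist"); save(d,"w4.png")
E
```

```text
time: 7.65
ee_pos: [516.1, -15.4, 70.8]
ee_rot: [0.0, 0.999, 0.032, 0.001]
wrist_force: [-0.0, -0.6, -1.4]
opening: 45.7
shift [-0.5  0.  20.6] turn [ 0.0001 -0.0012  0.0002]
[-0.04730498 -0.57424868 -1.4189256 ]
```

View pics/w4.png

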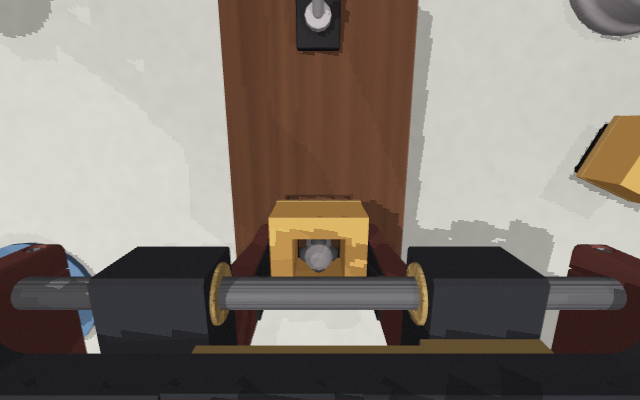

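The stud sits centred in the hole at (318,255). I'll push the foot in gently.

```bash

python3 -m creep '[[[0,0,4,0,0,0,40],[0,0,7,0,0,0,40],[0,0,9,0,0,0,40],[0,0,11,0,0,0,40],[0,0,13,0,0,0,40],[0,0,13,0,0,0,40],[0,0,13,0,0,0,40]]]'
```

```text
time: 8.4
ee_pos: [515.6, -15.4, 57.1]
ee_rot: [-0.0, 0.999, 0.032, -0.0]
wrist_force: [-0.4, 0.5, -2.3]
opening: 45.8
```

```bash

python3 -m creep '[[[0,0,2,0,0,0,40],[0,0,4,0,0,0,40],[0,0,6,0,0,0,40],[0,0,7.5,0,0,0,40],[0,0,8.5,0,0,0,40],[0,0,8.5,0,0,0,40],[0,0,8.5,0,0,0,40]]]'
```

```text
time: 9.1
ee_pos: [515.6, -15.4, 50.2]
ee_rot: [0.0, 0.999, 0.032, 0.0]
wrist_force: [-5.7, -0.7, 20.4]
opening: 45.4
```

The push force rose to 20 N at exactly the expected height, so the block is seated. I'll release and retract.

```bash

python3 -m creep '[[[0,0,0,0,0,0,40],[0,0,-1,0,0,0,40],[0,0,-1,0,0,0,70],[0,0,-1,0,0,0,80],[0,0,-1,0,0,0,87.8],[0,0,-1,0,0,0,87.8],[0,0,-1,0,0,0,87.8],[0,0,-1,0,0,0,87.8]]]'
python3 -m creep '[[[0,0,-15,0,0,0,87.8],[0,0,-40,0,0,0,87.8],[-20,0,-75,0,0,0,87.8],[-50,0,-110,0,0,0,87.8],[-75,0,-130,0,0,0,87.8],[-90,0,-140,0,0,0,87.8],[-90,0,-140,0,0,0,87.8],[-90,0,-140,0,0,0,87.8],[-90,0,-140,0,0,0,87.8]]]'
python3 - <<'E'
from h import *
d=cam("wrist"); save(d,"w5.png"); print(tool()[0]); amber(d,79)
h=cv2.cvtColor(d["frame"],cv2.COLOR_RGB2HSV); m=cv2.inRange(h,(0,150,130),(6,255,255))|cv2.inRange(h,(174,150,130),(180,255,255))
c=max(cv2.findContours(m,0,1)[0],key=cv2.contourArea);(u,v),rr=cv2.minEnclosingCircle(c);print("cap",u,v,rr,onz(d,u,v,42))
E
```

```text
time: 9.9
ee_pos: [515.6, -15.4, 49.6]
ee_rot: [-0.0, 0.999, 0.032, -0.0]
wrist_force: [0.3, 0.4, 0.2]
opening: 87.2
time: 10.8
ee_pos: [426.5, -21.2, 189.2]
ee_rot: [-0.0, 0.999, 0.032, -0.0]
wrist_force: [0.9, 0.2, -0.9]
opening: 88.0
[426.38164776 -21.1843475  188.99163788]
amber px [318.4  93. ] xy [515.1 -14.9] size [45.9 46.6] ang 3.6
amber px [544.6  50.4] xy [ 558.6 -198.8] size [54.4 51.2] ang 70.1
cap 101.84146118164062 174.06097412109375 17.111774444580078 [426.6051109 202.1414198  42.       ]
```

View pics/w5.png

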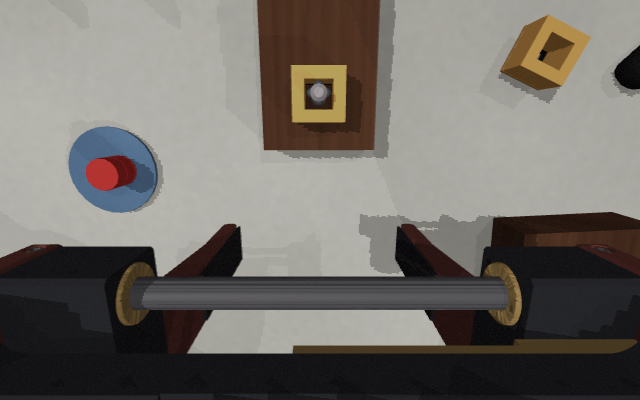

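The block is flush (its top measures 46 mm at z=79), square and centred on the stud at (319,93). The cap is at (102,174). I'll go over for a closer look at it.

```bash

python3 -m creep '[[[-5,-25,0,0,0,0,87.8],[-12,-60,0,0,0,0,87.8],[-20,-100,0,0,0,0,87.8],[-30,-140,0,0,0,0,87.8],[-40,-175,0,0,0,0,87.8],[-47,-205,0,0,0,0,87.8],[-47,-220,0,0,0,0,87.8],[-47,-224,0,0,0,0,87.8],[-47,-224,0,0,0,0,87.8],[-47,-224,0,0,0,0,87.8]]]'
python3 - <<'E'
from h import *
d=cam("wrist"); save(d,"w6.png")
h=cv2.cvtColor(d["frame"],cv2.COLOR_RGB2HSV); m=cv2.inRange(h,(0,150,130),(6,255,255))|cv2.inRange(h,(174,150,130),(180,255,255))
c=max(cv2.findContours(m,0,1)[0],key=cv2.contourArea);(u,v),rr=cv2.minEnclosingCircle(c);w=onz(d,u,v,42);print("cap",u,v,rr,w,rr*np.linalg.norm(w-onz(d,u+1,v,42)))
to([w[0],w[1],20],3.65)
E
```

```text
time: 11.85
ee_pos: [364.5, 198.7, 189.2]
ee_rot: [0.0, 0.999, 0.032, -0.0]
wrist_force: [-0.6, 0.1, 0.4]
opening: 87.8
cap 319.0 126.5 17.241039276123047 [426.09329165 202.49200151  42.        ] 17.03669786944047
shift [ 6.180e+01 -1.000e-01  1.693e+02] turn [0.0004 0.0007 0.0001]
```

View pics/w6.png

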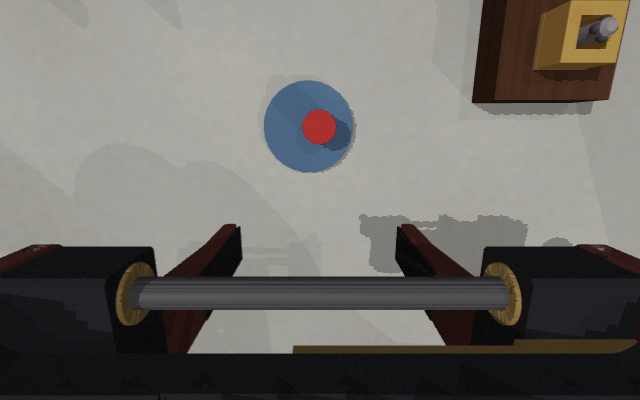

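```bash

python3 -m creep '[[[20,0,30,0,0,0,87.8],[45,0,65,0,0,0,87.8],[61.8,-0.1,100,0,0,0,87.8],[61.8,-0.1,130,0,0,0,87.8],[61.8,-0.1,155,0,0,0,87.8],[61.8,-0.1,168,0,0,0,87.8],[61.8,-0.1,173,0,0,0,87.8],[61.8,-0.1,173,0,0,0,87.8],[61.8,-0.1,173,0,0,0,87.8]]]' 35
python3 -m creep '[[[0,0,0,0,0,0,28],[0,0,0,0,0,0,28],[0,0,0,0,0,0,28],[0,0,0,0,0,0,28],[0,0,0,0,0,0,28],[0,0,0,0,0,0,28],[0,0,0,0,0,0,28],[0,0,0,0,0,0,28],[0,0,0,0,0,0,28],[0,0,0,0,0,0,28]]]' 35
```

```text
time: 12.8
ee_pos: [426.8, 203.5, 17.6]
ee_rot: [-0.0, 0.999, 0.032, 0.001]
wrist_force: [0.6, -0.4, -0.8]
opening: 88.1
time: 13.8
ee_pos: [426.0, 203.3, 16.6]
ee_rot: [0.0, 0.999, 0.032, -0.0]
wrist_force: [-1.3, -0.3, -0.8]
opening: 33.5
```

Gripped (33.5 mm). I'll lift and return to the look pose.

```bash

python3 -m creep '[[[0,0,-15,0,0,0,28],[0,0,-45,0,0,0,28],[0,0,-85,0,0,0,28],[0,0,-125,0,0,0,28],[0,0,-155,0,0,0,28],[0,0,-170,0,0,0,28],[0,0,-173,0,0,0,28],[0,0,-173,0,0,0,28]]]'
python3 -m creep '[[[0,25,0,0,0,0,28],[3,60,0,0,0,0,28],[6,100,0,0,0,0,28],[9,140,0,0,0,0,28],[12,175,0,0,0,0,28],[14,205,0,0,0,0,28],[14,220,0,0,0,0,28],[14,224,0,0,0,0,28],[14,224,0,0,0,0,28],[14,224,0,0,0,0,28]]]'
python3 - <<'E'
from h import *
d=cam("wrist"); save(d,"w7.png"); print(tool()[0]); amber(d,79)
f=d["frame"]
c=f[40:140,250:390]; cv2.imwrite("pics/c7.png",cv2.cvtColor(cv2.resize(c,None,fx=5,fy=5,interpolation=cv2.INTER_CUBIC),cv2.COLOR_RGB2BGR))
c=f[190:290,250:390]; cv2.imwrite("pics/c8.png",cv2.cvtColor(cv2.resize(c,None,fx=5,fy=5,interpolation=cv2.INTER_CUBIC),cv2.COLOR_RGB2BGR))
E
```

```text
time: 14.6
ee_pos: [426.0, 203.3, 189.7]
ee_rot: [-0.0, 0.999, 0.032, 0.0]
wrist_force: [-0.3, -0.1, -0.1]
opening: 33.5
time: 15.6
ee_pos: [454.1, -18.6, 189.0]
ee_rot: [-0.0, 0.999, 0.033, -0.001]
wrist_force: [0.8, -0.1, -0.2]
opening: 33.9
[454.19728462 -18.44108659 189.22273216]
amber px [319.2 125.9] xy [515.6 -14.7] size [46.6 46.7] ang 4.1
amber px [540.3  82.4] xy [ 562.5 -198.1] size [55.5 49.4] ang 70.7
```

View pics/w7.png

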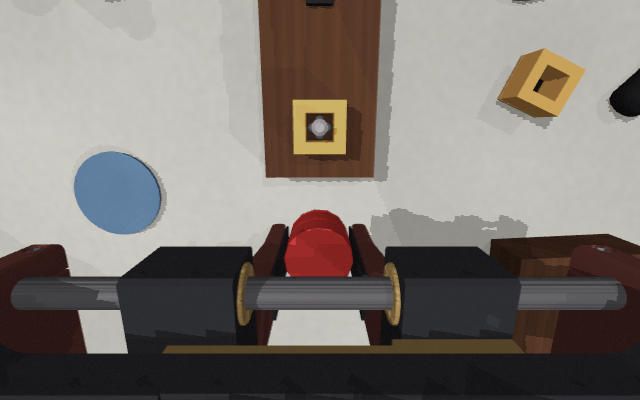

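View pics/c7.png

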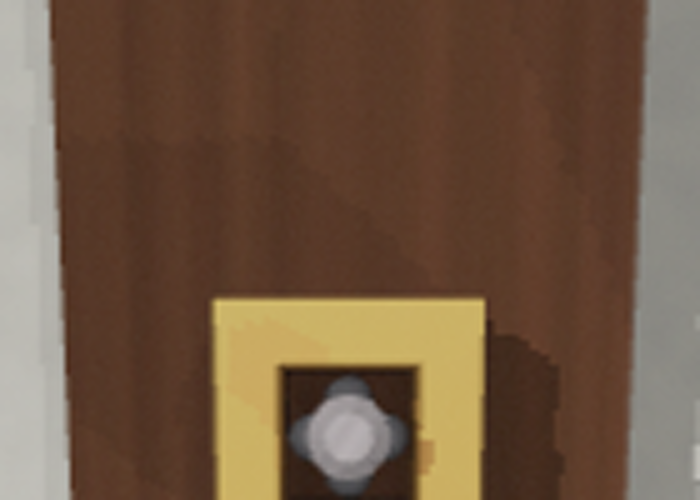

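View pics/c8.png

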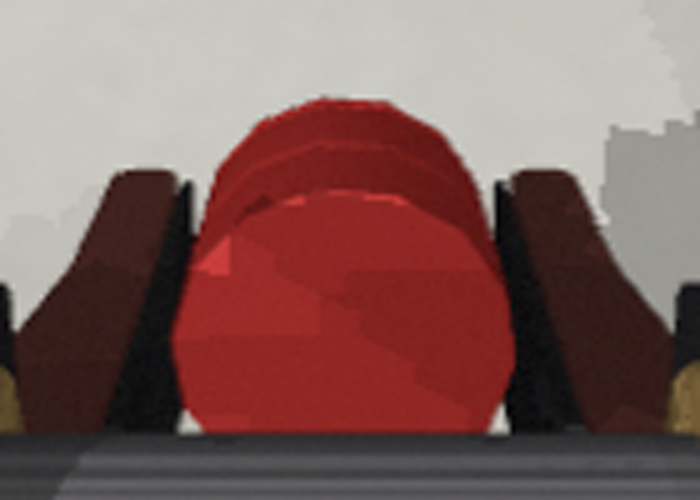

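```bash
python3 - <<'E'
from h import *
d=cam("wrist"); P,R=tool()
fx=lambda x,y,ox,oy:(ox+(x+.5)/5-.5,oy+(y+.5)/5-.5)
print("stud",onz(d,*fx(349,436,250,40),95)); 
zt=P[2]-16.6+42
tl=lambda w:(R.inv().apply(np.append(w[:2],P[2])-P)).round(2)
for q in [(344,190),(173,340),(515,340)]: print(tl(onz(d,*fx(*q,250,190),zt)))
print("bottom front",tl(onz(d,*fx(347,97,250,190),zt-34)))
to([515.6,-15.0,130],3.65)
E
```

```text
stud [516.04106739 -14.72088491  95.        ]
[ 1.673e+01 -3.900e-01 -1.000e-02]
[  1.4  -16.99   0.  ]
[ 1.37 16.17 -0.  ]
bottom front [ 1.623e+01 -7.000e-02 -1.000e-02]
shift [61.4  0.6 59.3] turn [-0.0002  0.0006  0.0023]
```

The stud is at (515.9,-14.9) and the cap is centred in the tool to about (-0.4,-0.4). I aim the TCP at (516,-15.4).

```bash

python3 -m creep '[[[10,0,5,0,0,0,28],[30,0.9,20,0,0,0,28],[50,0.9,40,0,0,0,28],[61.8,0.9,58,0,0,0.002,28],[61.8,0.9,70,0,0,0.002,28],[61.8,0.9,74,0,0,0.002,28],[61.8,0.9,74,0,0,0.002,28],[61.8,0.9,74,0,0,0.002,28],[61.8,0.9,74,0,0,0.002,28]]]'
python3 - <<'E'
from h import *
to([516,-15.4,51],3.65)
d=cam("wrist"); save(d,"w9.png")
d=cam("scene"); x,y=proj(d,[515,-15,100]).astype(int); c=d["frame"][y-40:y+40,x-55:x+55]; cv2.imwrite("pics/s9.png",cv2.cvtColor(cv2.resize(c,None,fx=7,fy=7,interpolation=cv2.INTER_CUBIC),cv2.COLOR_RGB2BGR))
E
```

```text
time: 16.6
ee_pos: [516.5, -16.2, 116.5]
ee_rot: [0.0, 1.0, 0.031, 0.001]
wrist_force: [0.2, 0.7, 1.2]
opening: 33.4
shift [-0.5 -0.8 65.5] turn [ 0.0001 -0.0014 -0.001 ]
```

View pics/s9.png

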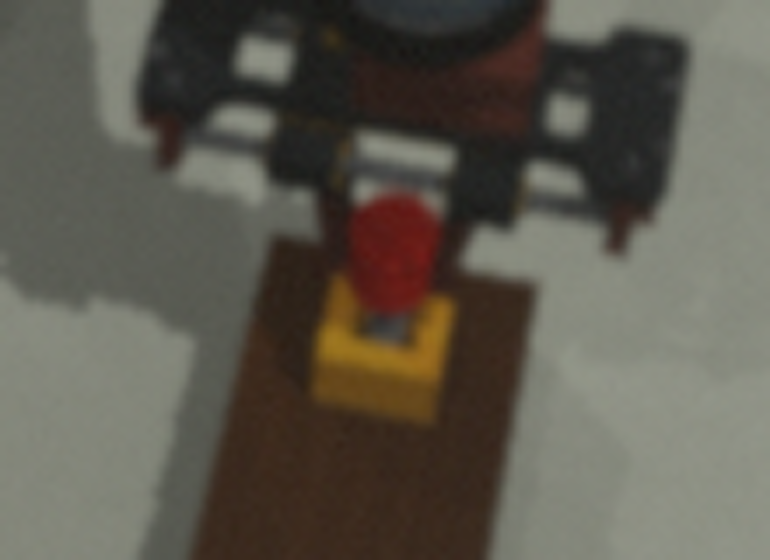

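View pics/w9.png

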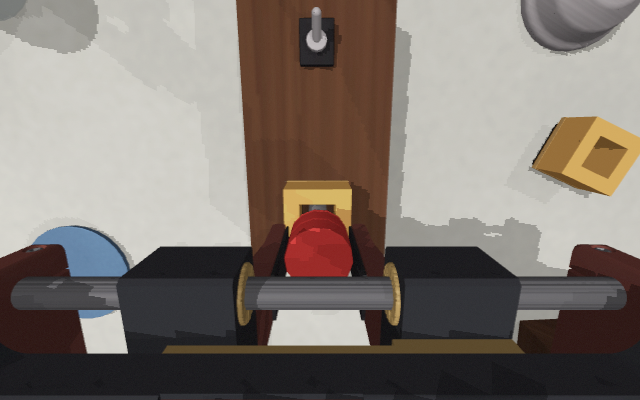

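The cap is directly above the stud. I'll lower it to just above the balls with a small correction, then press in steps. The cap should be fully down at TCP z of about 87.6.

```bash

python3 -m creep '[[[-0.3,-0.7,3,0,0,0,28],[-0.3,-0.7,6,0,0,0,28],[-0.3,-0.7,9,0,0,0,28],[-0.3,-0.7,12,0,0,0,28],[-0.3,-0.7,15,0,0,0,28],[-0.3,-0.7,15.5,0,0,0,28],[-0.3,-0.7,15.5,0,0,0,28],[-0.3,-0.7,15.5,0,0,0,28]]]' 45
python3 -m creep '[[[0,0,1.5,0,0,0,28],[0,0,3,0,0,0,28],[0,0,4.5,0,0,0,28],[0,0,6,0,0,0,28],[0,0,6,0,0,0,28]]]'
```

```text
time: 17.5
ee_pos: [516.0, -15.5, 100.2]
ee_rot: [-0.0, 1.0, 0.031, 0.0]
wrist_force: [-0.7, 0.4, 0.0]
opening: 33.8
time: 18.0
ee_pos: [516.0, -15.4, 94.2]
ee_rot: [-0.0, 1.0, 0.031, 0.0]
wrist_force: [-0.4, 0.2, -1.5]
opening: 33.9
```

```bash

python3 -m creep '[[[0,0,1,0,0,0,28],[0,0,2,0,0,0,28],[0,0,3,0,0,0,28],[0,0,3,0,0,0,28]]]'
python3 -m creep '[[[0,0,1,0,0,0,28],[0,0,2,0,0,0,28],[0,0,3,0,0,0,28],[0,0,3,0,0,0,28]]]'
```

```text
time: 18.4
ee_pos: [515.7, -15.5, 90.6]
ee_rot: [-0.0, 1.0, 0.031, -0.0]
wrist_force: [0.8, 0.6, -5.4]
opening: 33.2
time: 18.8
ee_pos: [515.9, -15.5, 88.1]
ee_rot: [0.0, 1.0, 0.031, -0.0]
wrist_force: [-0.8, -0.7, -0.1]
opening: 33.3
```

```bash

python3 -m creep '[[[0,0,0.7,0,0,0,28],[0,0,1.4,0,0,0,28],[0,0,1.4,0,0,0,28],[0,0,1.4,0,0,0,28]]]'
```

```text
time: 19.2
ee_pos: [516.1, -15.5, 87.6]
ee_rot: [0.0, 1.0, 0.031, 0.0]
wrist_force: [-2.3, 0.0, 8.1]
opening: 33.3
```

```bash

python3 -m creep '[[[0,0,0.5,0,0,0,28],[0,0,1,0,0,0,28],[0,0,1,0,0,0,28],[0,0,1,0,0,0,28],[0,0,1,0,0,0,28]]]'
python3 - <<'E'
from h import *
d=cam("wrist"); save(d,"w10.png"); print(tool()[0],r.state()["wrist_force"],r.state()["opening"])
d=cam("scene"); x,y=proj(d,[515,-15,80]).astype(int); c=d["frame"][y-40:y+40,x-55:x+55]; cv2.imwrite("pics/s10.png",cv2.cvtColor(cv2.resize(c,None,fx=7,fy=7,interpolation=cv2.INTER_CUBIC),cv2.COLOR_RGB2BGR))
E
```

```text
time: 19.7
ee_pos: [516.3, -15.5, 87.5]
ee_rot: [0.0, 1.0, 0.031, 0.0]
wrist_force: [-5.3, -0.4, 19.4]
opening: 33.2
[516.2461721  -15.49070085  87.47562089] [-5.57070725  0.05974154 19.05450638] 33.17941407924574
```

View pics/s10.png

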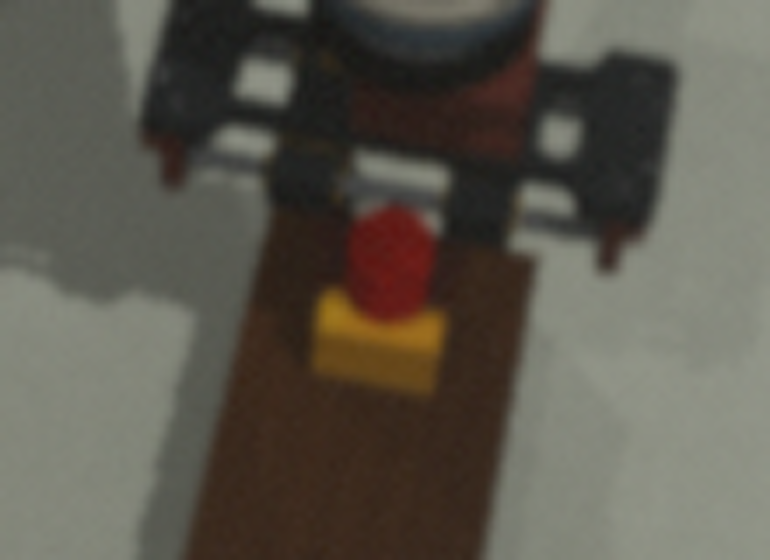

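View pics/w10.png

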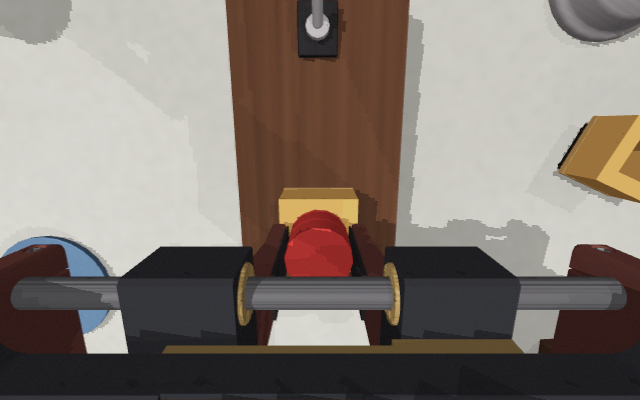

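The scene crop shows the red cap upright on the amber block with no gap, and the switch still off at wrist pixel (317,25). The cap's outline in the gripper is unchanged (columns 285–352), so it has not slipped. TCP z is 87.5, as predicted for fully down, with a 19 N push held.

```bash
python3 -c "
from workcell import r
print(r.job_done()); s=r.state(); print(s['time'],s['ee_pos'],s['wrist_force'],s['opening'])"
```

```text
the job is handed in; nothing more can be done
None
the job is handed in; nothing more can be done
```

The lamp is back together and the job is handed in at about 20 s of the 72 s allowed, with the gripper still holding the cap and pushing it down. No verdict was reported, and I couldn't read the state again after handing in.

- **Block:** I took the amber block nearer the robot's base and plugged it into the smaller wooden base. It stopped at the expected height with a 20 N push. Afterwards its top measured 46 mm at the flush height, square to the base and centred on the stud.
- **Cap:** I picked the red cap off the coaster and pressed it over the stud. The tool reached z = 87.5 mm (87.6 mm expected for fully down), with about 19 N of push and the fingers closed on it at 33.2 mm.
- **Last pictures:** The cap sits upright on the block with no gap, and it had not slipped in the fingers. The switch lever hadn't moved.
- **Not confirmed:** I never saw the click's force peak directly, because readings came only at the end of each move. Part-way down, at z = 90.6 mm, one reading showed a brief 5 N downward pull on the tool, which fits the cap snapping past the spring balls. I didn't measure the jar, bell, controller or coaster again; the arm touched nothing near them.

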